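Twist a locked parts tray off its tub and stack it on the next tub

TASK

The round parts tray with the wooden bar handle is twist-locked onto one of the two tubs: turn it anticlockwise (seen from above), easing it up as it turns, until its ribs line up with the tub's ribs, then lift it off. Stack it on the other, open tub with the ribs lined up so that its lugs drop into the gaps and it sits fully home and level; lower it, do not drop it. Both tubs must stay down in their cradles, and the things lying round about stay where they are.

Things in the scene. Friction and masses are not known exactly. Their poses are not given: they have to be found in the camera images.
- top_tray_handle (a point): Centre of the wooden bar handle (half-way up) of the round grey parts tray, on the tray's axis. Bar 84 mm long along x, 14 thick along y, 18 high; z up. It stands on two posts; the tray's wall (126 mm diameter, 138 over its ribs) ends 32 mm below this point, so fingers reach down beside the bar freely. The shoulder that rests on a tub's rim is 58 mm below. About 0.25 kg.
- top_tray: The same tray: origin at the centre of its shoulder, x along the handle, z up. Below it a spigot, 87 mm diameter tapering to 76, 18 mm long, enters the tub; at its foot are four lugs, 9 mm wide, 6 high, reaching 53 mm from the axis at +x, -x, +y, -y. Ribs outside the wall stand over the lugs.
- tub_a_mouth (a point): Centre of the rim, at rim height, of the round grey tub that carries the tray at the start; z up. Tub 126 mm diameter (138 over its ribs), mouth 114 mm inside, rim 56 mm above the worktop. Four gaps, 26 degrees wide, for the lugs lie at +x, -x, +y, -y, behind the outer ribs; between them are solid pads and 5 mm thick lips (94 mm inside diameter).
- tub_a: The same tub, origin under its square foot, 52 mm below the rim. Locked, the tray is turned 36.5 degrees clockwise from ribs in line, its lugs under the lips. It can rise 7 mm; more lifts the tub. A 3 mm hump under each lip is passed by holding the tray 4 to 5 mm up while turning it anticlockwise 36.5 degrees (within 8; pads stop it beyond). Then it lifts straight out, clear after 20 mm.
- tub_b_mouth (a point): Centre of the rim, at rim height, of the other, open tub; z up. Identical tub. With the lugs over its gaps (within 8 degrees, any of the four quarter turns) the tray goes straight down, 3.5 mm play sideways, until its shoulder lies on the rim: the handle's centre is then 58 mm above this point. If the lugs miss the gaps it stops 18 mm too high.
- tub_b: The open tub, origin under its square foot, 52 mm below the rim. Each tub is loose, about 0.6 kg, its 102 mm square foot standing with about 1.5 mm play in a square plywood cradle, 136 mm wide and 14 mm high, fixed to the worktop: this keeps the tub from turning but not from being lifted.
- tuner_tin_mid (a point): Centre of a round tin with a blue lid, 72 mm diameter, 28 mm high; a bystander to be left alone.
- bridge_blank_mid (a point): Centre of a dark flat wooden bar, 30 x 160 x 10 mm; a bystander to be left alone.
There are look-alikes about, which are no part of the job. What is shaped like the top_tray but green is not meant.

How it is judged:
By the outcome, as a careful person would: the job done as asked, in the order asked, and still so for the second after the job is handed in, with the robot touching nothing.
It also fails if it takes over 45 s, if anything falls off the work surface, if the arm or the gripper's body presses on something with over 40 N, if the wrist force passes 120 N, or if a joint passes its speed limit or range.

ROBOT

A 7-joint arm with a two-finger parallel gripper is mounted at the origin on a cart in front of the work surface, level with it; the furniture and walls round the work are solid. World frame = base frame: x ahead of the robot, y to its left, z up, the work surface at z = 0. Lengths are in mm, angles in rad, forces in N, time in s.
With the tool pointing down it reaches from about 400 to 875 mm from the base axis. Payload 19.3 kg.
Tool frame: the origin (TCP) lies between the finger pads; the fingertips stand 19 mm ahead of it and the grasp point (between the pads) is the TCP; y points along the fingers, x is the direction in which the jaws open and shut, and the axes are right-handed (so a half turn about y gives the same grasp; the last joint's range is limited). The gripper opens to 85 mm and grips with 20 to 120 N. Pads are 22 mm wide; open, the fingers measure 114 mm over their backs; the gripper's body (76 mm by 85 mm) begins 54 mm behind the grasp point. The pads swing forward as they close: fully open they stand 13 mm farther back than shut.
Start: joints at [1.196, 0.521, -0.036, 1.599, 0.021, 1.021, -0.113], TCP at [187.536, -596.192, 250.291] pointing down, gripper open.
Joint ranges: [-2.91, 2.91], [-0.3, 2.13], [-1.5, 1.42], [0.17, 2.43], [-1.26, 4.41], [0.16, 1.93], [-2.52, 2.52]. Speed limits (rad/s): [1.89, 1.89, 2.39, 2.39, 3.01, 3.01, 3.01].

INTERFACE

Orientations are given as a unit quaternion [x, y, z, w].
In Python, from rig import env, viewer, order gives the robot as it stands.
- The arm moves only by the tool drive_tool, never from a script. Its argument "rows" is a list of rows, each a list of 4 numbers: the shift along the world's x, y, z in m, then the turn about the world's z in units of 5 degrees (1.0 is 5 degrees). In form: [[dx, dy, dz, roll], ...]. A call has 1 to 8 rows; each row shifts and turns the commanded pose from where the row before left it; what a row does not reach is not made up. A row lasts 1/12 s, in which the tool goes at most 41.7 mm and 7.16 degrees, less where a joint would pass 70% of its speed; a pose out of reach is approached as far as the arm can. A call is refused whole if a number of a shift passes 0.0417 or a number of a turn 1, either way. A call with a gripper value outside its range is refused whole. "jaw" is the closure in counts, from 0 (fully open) to 255 (shut), set as the call begins (left out, the last holds). The fingers move at their own pace and stop on an object; "squeeze" is the grip in N (left out, the last holds). Time passes only in rows, so rows that do not move let the fingers close. It gives the time, the measured TCP pose, the force and the opening at its end, in the units of the state.
- env.get_obs(): the state, without advancing time (a new reading comes with each control period).
- viewer.read_camera(name): name is "scene" or "top"; returns a dict with "pixels" (384x512x3 uint8, red, green, blue), "range_z" (384x512 float32, mm along the optical axis (not along the pixel's ray), 0 where there is no reading), "K" (3x3 intrinsics, pixels), "R" (3x3) and "t" (3): a world point X has camera coordinates R X + t. Camera axes: x right, y down, z forward; pixel columns grow to the right and rows downward; lengths in mm; the calibration is good to about 2 mm. A picture is of the moment at which its call begins.
- order.finish_job(): hands the job in, once; it reports no verdict.
The state is a dict: "t": time; "joint_positions": joint angles; "qd": joint speeds; "effort": joint torques, N m; "ee_pos": TCP position; "orientation": TCP orientation; "wrist_force": force on the tool from outside, world axes, zero at the start; "moment": the same for the moment, N m; "opening": finger opening in mm.
Only numpy, scipy, OpenCV 4.12 (cv2) and the standard library are available. Lean on these libraries where they do the work, as an engineer would, in place of code of your own. Each camera call takes 0.05 s, during which the arm holds its last target.

## Working session

There is one attempt and no reset: what is moved stays moved. The work goes in short steps, Python scripts to look and compute and a tool call to move; the robot and the scene stay as the last step left them, time stands still between calls to the robot, and variables do not carry over. Pictures are saved under pics/ and viewed, and the job is handed in when it is done.

Besides the shell and the picture viewer there is one more tool, called after ">>>" as a command line: name --pt "numbers of a row" for each row, then --argument value for the rest. drive_tool: Moves the arm, as the interface text tells. Its arguments: {"type":"object","properties":{"rows":{"type":"array"},"jaw":{"type":"number"},"squeeze":{"type":"number"}},"required":["rows"]}

```bash
ls; mkdir -p pics
python3 - <<'E'
from rig import env, viewer, order
import cv2, numpy as np, pickle
print(env.get_obs())
for n in ("scene","top"):
    c=viewer.read_camera(n); pickle.dump(c,open(f'{n}0.pkl','wb'))
    cv2.imwrite(f'pics/{n}0.png',cv2.cvtColor(c['pixels'],cv2.COLOR_RGB2BGR))
    print(n,c['K'],c['R'],c['t'])
E
```

```text
pics
{'t': 0.0, 'joint_positions': array([ 1.19582537,  0.52205869, -0.03632973,  1.60001345,  0.02122549,
        1.02111897, -0.11275909]), 'qd': array([ 1.15834064e-03,  1.90959790e-03,  7.67466409e-04,  5.68694513e-04,
        8.79133864e-06,  4.34381448e-04, -1.68280791e-03]), 'effort': array([-1.76368743e-03, -9.27115846e+01,  1.97728246e+00, -3.69933665e+01,
        1.74145232e-02,  8.10366852e-03, -4.52430481e-05]), 'ee_pos': array([ 187.40726326, -595.89500345,  249.69591876]), 'orientation': array([-0.5698919 ,  0.41866134, -0.41792744,  0.57033547]), 'wrist_force': array([ 0.09248144,  1.19575039, -0.47682451]), 'moment': array([-0.0045255 ,  0.00137957, -0.04635211]), 'opening': 85.58449868715233}
scene [[382.45257122   0.         249.76323855]
 [  0.         382.45257122 189.7220852 ]
 [  0.           0.           1.        ]] [[-0.87004377 -0.4925748  -0.01984708]
 [-0.30321673  0.56645268 -0.76628387]
 [ 0.38869456 -0.66068254 -0.64219555]] [ 470.63378515  234.26722677 1124.298177  ]
top [[494.5684814    0.         259.22513948]
 [  0.         494.5684814  184.94509373]
 [  0.           0.           1.        ]] [[ 0.01054048 -0.9996044  -0.02607564]
 [-0.98927552 -0.00662534 -0.14591111]
 [ 0.14568063  0.02733397 -0.988954  ]] [  13.77945206  537.56330028 1390.74798658]
```

View pics/scene0.png

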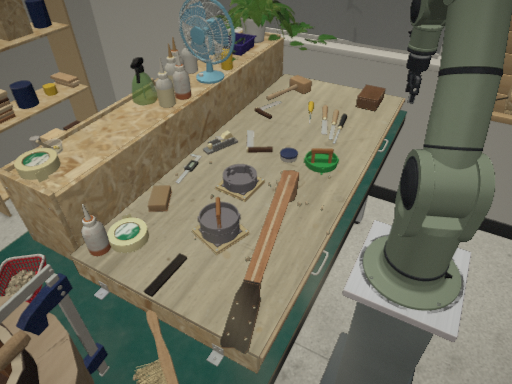

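View pics/top0.png

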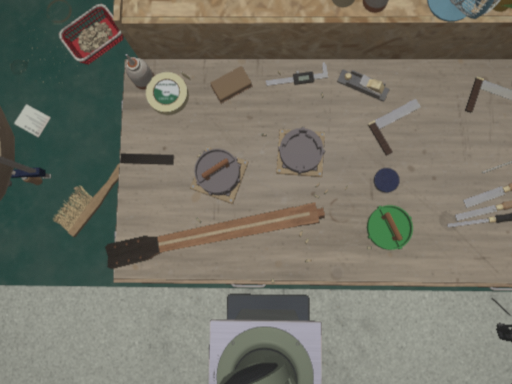

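Candidates: the grey tray with a wooden bar at top (216,171) / scene (219,220) fits. The green tray at top (390,228) is the look-alike. The open grey tub is at top (301,152). I'll check these in an enlarged crop.

Run:
```python
import cv2, numpy as np, pickle
c=pickle.load(open('top0.pkl','rb')); im=cv2.cvtColor(c['pixels'],cv2.COLOR_RGB2BGR)
cr=im[115:215,180:340]; cv2.imwrite('pics/crop_top.png',cv2.resize(cr,None,fx=5,fy=5,interpolation=cv2.INTER_CUBIC))
c=pickle.load(open('scene0.pkl','rb')); im=cv2.cvtColor(c['pixels'],cv2.COLOR_RGB2BGR)
cr=im[155:255,180:290]; cv2.imwrite('pics/crop_scene.png',cv2.resize(cr,None,fx=6,fy=6,interpolation=cv2.INTER_CUBIC))
```

```text
(no output)
```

View pics/crop_top.png

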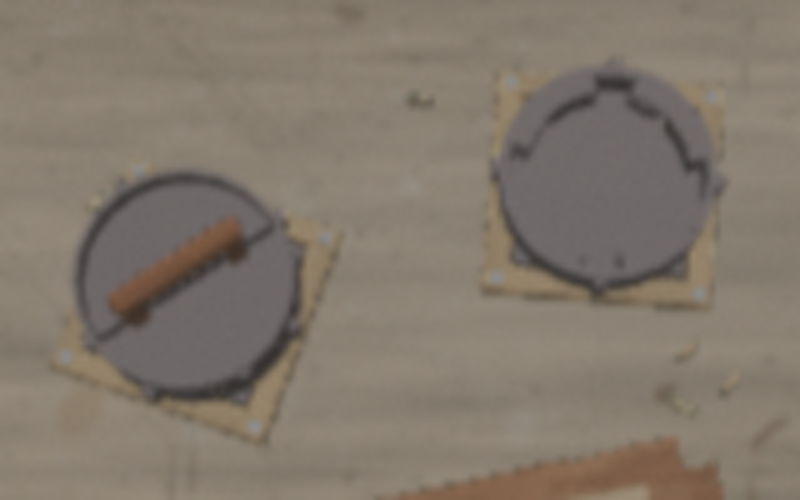

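View pics/crop_scene.png

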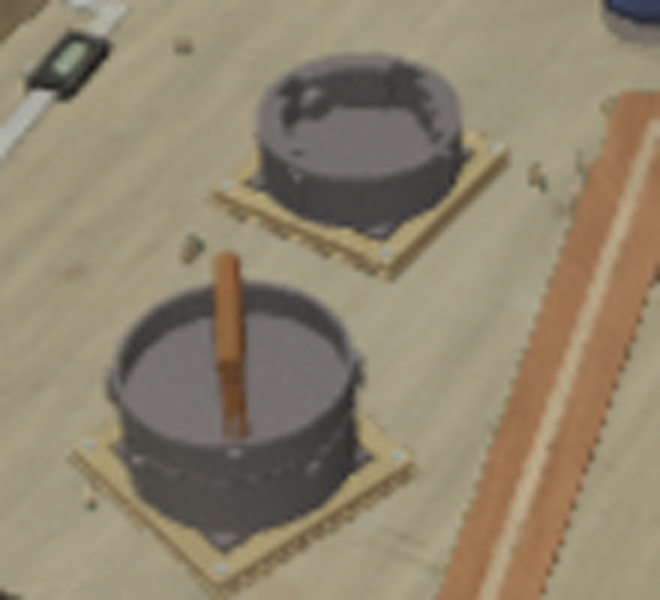

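The crop confirms it: the left one is the grey tray with the wooden bar, locked on tub A in its plywood cradle. The right one is the open grey tub B, with its gaps lined up with the cradle sides. Next I'll measure them.

```bash
cat > h.py <<'E'
import numpy as np, cv2, pickle
from scipy.optimize import least_squares
def cloud(c):
    z=c['range_z'].astype(float); v,u=np.mgrid[:z.shape[0],:z.shape[1]]
    K=c['K']; P=np.stack([(u-K[0,2])/K[0,0]*z,(v-K[1,2])/K[1,1]*z,z],-1)
    W=(P-c['t'])@c['R']; W[z==0]=np.nan; return W
def ray(c,uv,h):
    uv=np.atleast_2d(np.array(uv,float)); K=c['K']
    d=np.c_[(uv[:,0]-K[0,2])/K[0,0],(uv[:,1]-K[1,2])/K[1,1],np.ones(len(uv))]@c['R']
    o=-c['R'].T@c['t']; s=(h-o[2])/d[:,2]; return o+d*s[:,None]
def proj(c,X):
    q=(c['R']@np.atleast_2d(X).T).T+c['t']; p=(c['K']@q.T).T; return p[:,:2]/p[:,2:]
def circ(p,r=None):
    f=lambda x:np.hypot(p[:,0]-x[0],p[:,1]-x[1])-(r or x[2])
    return least_squares(f,[*p.mean(0),60],loss='soft_l1',f_scale=1.5).x
def wood(c):
    hsv=cv2.cvtColor(c['pixels'],cv2.COLOR_RGB2HSV)
    return cv2.inRange(hsv,(2,95,40),(16,255,255))>0
E
python3 - <<'E'
from h import *
for n in("top","scene"):
    c=pickle.load(open(n+'0.pkl','rb')); W=cloud(c)
    cen={'top':(216,170),'scene':(219,213)}[n]
    m=wood(c); v,u=np.nonzero(m); k=np.hypot(u-cen[0],v-cen[1])<28
    v,u=v[k],u[k]; P=W[v,u]; print(n,'wood px',k.sum(),'z pct',np.nanpercentile(P[:,2],[5,50,75,95]))
    # only the top face of bar: ray onto z=123
    kk=P[:,2]>117
    T=ray(c,np.c_[u[kk],v[kk]],123.)
    cc,wh,an=cv2.minAreaRect(T[:,:2].astype(np.float32)); print(' rect',cc,wh,an,'mean',T.mean(0), 'cloudmean',P[kk].mean(0))
    d=T[:,:2]-T[:,:2].mean(0); w,V=np.linalg.eigh(d.T@d); a=V[:,1]; print(' ang',np.degrees(np.arctan2(a[1],a[0]))%180)
    # work surface check
    g=W[190:220,100:130] if 0 else W
    s=np.abs(W[...,2])<12; print(' table z',np.median(W[s][:,2]))
    # rims
    for nm,c0,zz in (('A wall top',T[:,:2].mean(0),82),('B rim',ray(c,[{'top':(301,152),'scene':(240,179)}[n]],50)[0,:2],56)):
        r=np.hypot(W[...,0]-c0[0],W[...,1]-c0[1]); s=(r<85)&(np.abs(W[...,2]-zz)<5)&(~m)
        p=W[s][:,:2]; rr=circ(p,61 if nm[0]=='A' else 60); print(' ',nm,len(p),rr[:2],np.median(W[s][:,2]))
E
```

```text
top wood px 140 z pct [115.22273112 121.99521133 124.3248135  128.00612546]
 rect (571.7545166015625, 138.60504150390625) (12.428885459899902, 79.722412109375) 34.70949935913086 mean [571.58870722 139.33097801 123.        ] cloudmean [571.63345907 139.36251188 122.73918219]
 ang 124.47595367508052
 table z 0.35342354831292044
  A wall top 218 [573.88522996 138.35021312] 81.01998603768457
  B rim 533 [ 641.8772476  -102.42466273] 56.20534471824325
scene wood px 118 z pct [ 68.27297052 121.29373525 123.23009831 124.81053394]
 rect (569.8404541015625, 144.37960815429688) (9.394935607910156, 82.52112579345703) 33.39225769042969 mean [569.57031122 145.21547275 123.        ] cloudmean [569.799665   144.91318583 122.64516955]
 ang 123.33995128627679
 table z 0.5231888689196019
  A wall top 202 [572.39048262 142.056964  ] 80.72503373267301
  B rim 270 [639.58097214 -97.62001073] 55.77935886760726
```

Run:
```python
from h import *
ct=pickle.load(open('top0.pkl','rb')); cs=pickle.load(open('scene0.pkl','rb'))
f=lambda p,s,o:(np.array(p,float)+.5)/s-.5+np.array(o)
for nm,t,s in (('A',[(138,168),(327,237),(255,427),(66,357)],[(90,443),(403,462)]),('B',[(512,82),(713,97),(697,295),(496,278)],[(497,146),(228,184)])):
    T=ray(ct,f(t,5,(180,115)),14)[:,:2]; S=ray(cs,f(s,6,(180,155)),14)[:,:2]
    e=[T[1]-T[0],T[2]-T[3],T[3]-T[0],T[2]-T[1]]
    print(nm,'top',T.mean(0),'angs mod90',[round(np.degrees(np.arctan2(x[1],x[0]))%90,1) for x in e],[round(np.hypot(*x),1) for x in e],'scene',S.mean(0))
    d=S[1]-S[0]; print('  scene ang',(np.degrees(np.arctan2(d[1],d[0]))-45)%90)
# grey mask outer silhouette
for n,c in(('top',ct),('scene',cs)):
    W=cloud(c)
    for nm,c0,zz in(('A',(573,140),82),('B',(640.5,-100),56)):
        r=np.hypot(W[...,0]-c0[0],W[...,1]-c0[1]); s=(r<64)&(np.abs(W[...,2]-zz)<4)&~wood(c)
        p=W[s]; a=np.arctan2(p[:,1]-c0[1],p[:,0]-c0[0]); 
        # outermost per angle bin
        o=[]
        for b in np.linspace(-np.pi,np.pi,37)[:-1]:
            k=(a>=b)&(a<b+np.pi/18)
            if k.sum()>1: q=p[k]; rr=np.hypot(*(q[:,:2]-c0).T); o.append((round(np.degrees(b)),round(rr.min()),round(rr.max())))
        print(n,nm,o)
```

```text
A top [573.36614192 138.96073522] angs mod90 [np.float64(70.0), np.float64(70.1), np.float64(70.8), np.float64(70.3)] [np.float64(120.9), np.float64(119.8), np.float64(121.0), np.float64(120.8)] scene [569.83382007 141.49640469]
  scene ang 68.66188671803891
B top [ 640.57393914 -102.27472923] angs mod90 [np.float64(85.8), np.float64(85.4), np.float64(85.7), np.float64(85.1)] [np.float64(120.0), np.float64(118.7), np.float64(119.4), np.float64(120.2)] scene [ 639.98122505 -102.71698476]
  scene ang 85.90339192095928
top A [(-180, 60, 61), (-170, 59, 62), (-160, 59, 62), (-150, 60, 63), (-140, 61, 63), (-130, 61, 63), (-120, 61, 63), (-110, 60, 63), (-100, 3, 63), (-90, 62, 63), (-80, 61, 64), (-70, 9, 64), (-60, 43, 64), (-50, 62, 63), (-40, 61, 63), (-30, 61, 64), (-20, 60, 63), (-10, 60, 62), (0, 60, 64), (10, 59, 63), (20, 59, 63), (30, 60, 62), (40, 59, 62), (50, 59, 61), (60, 58, 62), (70, 58, 63), (80, 57, 60), (90, 60, 60), (100, 58, 60), (110, 58, 60), (120, 14, 63), (130, 8, 28), (140, 59, 60), (150, 58, 61), (160, 58, 61), (170, 59, 61)]
top B [(-180, 56, 62), (-170, 47, 61
[... 887 characters left out ...]
 63), (80, 61, 63), (90, 59, 63), (100, 59, 64), (110, 41, 64), (120, 50, 64), (130, 61, 64), (140, 62, 64), (150, 57, 63), (160, 60, 61), (170, 61, 62)]
scene B [(-180, 50, 61), (-170, 48, 60), (-160, 47, 62), (-150, 47, 62), (-140, 49, 61), (-130, 47, 59), (-120, 46, 62), (-110, 47, 63), (-100, 56, 60), (-90, 46, 61), (-80, 48, 64), (-70, 48, 56), (-60, 43, 64), (-50, 45, 63), (-40, 47, 63), (-30, 44, 60), (-20, 45, 61), (-10, 56, 63), (0, 49, 58), (10, 47, 62), (20, 49, 61), (30, 49, 64), (40, 50, 62), (50, 48, 62), (60, 47, 63), (70, 50, 64), (80, 57, 61), (90, 46, 62), (100, 50, 64), (110, 49, 63), (120, 48, 62), (130, 45, 64), (140, 49, 64), (150, 51, 64), (160, 45, 63), (170, 57, 62)]
```

Run:
```python
from rig import env
import numpy as np
from scipy.spatial.transform import Rotation as R
o=env.get_obs(); M=R.from_quat(o['orientation']).as_matrix(); print(M.round(3)); print(np.degrees(np.arctan2(M[1,0],M[0,0])))
W=None
from h import *
c=pickle.load(open('top0.pkl','rb')); W=cloud(c)
# heights along the way
m=(W[...,0]>350)&(W[...,0]<760)&(W[...,1]>-600)&(W[...,1]<300)&(W[...,2]<230)
print(np.nanmax(W[m][:,2]))
```

```text
[[ 0.3   -0.     0.954]
 [-0.954  0.001  0.3  ]
 [-0.001 -1.    -0.   ]]
-72.53693836695844
131.629295968496
```

>>> drive_tool --pt "0.016 0.0305 0 0.89" --pt "0.016 0.0305 0 0.89" --pt "0.016 0.0305 0 0.89" --pt "0.016 0.0305 0 0.89" --pt "0.016 0.0305 0 0.89" --pt "0.016 0.0305 0 0.89" --pt "0.016 0.0305 0 0.89" --pt "0.016 0.0305 0 0.89"

```text
t: 0.77
ee_pos: [315.9, -350.6, 250.2]
orientation: [0.671, -0.223, 0.223, -0.671]
wrist_force: [0.4, -0.9, -0.5]
opening: 85.4
```

>>> drive_tool --pt "0.016 0.0305 0 0.89" --pt "0.016 0.0305 0 0.89" --pt "0.016 0.0305 0 0.89" --pt "0.016 0.0305 0 0.89" --pt "0.016 0.0305 0 0.89" --pt "0.016 0.0305 0 0.89" --pt "0.016 0.0305 0 0.89" --pt "0.016 0.0305 0 0.89"

```text
t: 1.43
ee_pos: [443.9, -106.6, 250.3]
orientation: [0.707, -0.007, 0.007, -0.707]
wrist_force: [1.5, -0.9, -0.1]
opening: 85.5
```

>>> drive_tool --pt "0.016 0.0305 0 0.89" --pt "0.016 0.0305 0 0.89" --pt "0.016 0.0305 0 0.89" --pt "0.016 0.0305 0 0.89" --pt "0.016 0.0305 0 0.89" --pt "0.016 0.0305 0 0.89" --pt "0.016 0.0305 0 0.89" --pt "0.016 0.0305 0 0.89"

```text
t: 2.1
ee_pos: [572.0, 137.3, 250.0]
orientation: [0.675, 0.209, -0.21, -0.675]
wrist_force: [0.9, -0.8, 0.1]
opening: 85.6
```

```bash
cat >> h.py <<'E'
def st():
    from rig import env
    from scipy.spatial.transform import Rotation as R
    o=env.get_obs(); M=R.from_quat(o['orientation']).as_matrix()
    print('t',round(o['t'],2),'pos',o['ee_pos'].round(1),'yaw',round(float(np.degrees(np.arctan2(M[1,0],M[0,0]))),2),'tilt',M[:,1].round(3),'F',o['wrist_force'].round(1),'M',o['moment'].round(2),'open',round(float(o['opening']),1),'q7',round(float(o['joint_positions'][6]),2))
E
python3 -c "
from h import *;st()"
```

```text
t 2.1 pos [572.  137.3 250. ] yaw 34.46 tilt [-0. -0. -1.] F [ 0.9 -0.8  0.1] M [-0.01 -0.01 -0.01] open 85.6 q7 -0.06
```

>>> drive_tool --pt "0.001 0.002 -0.02 0" --pt "0 0 -0.025 0" --pt "0 0 -0.025 0" --pt "0 0 -0.02 0" --pt "0 0 -0.01 0" --pt "0 0 0 0"

```text
t: 2.6
ee_pos: [571.6, 137.5, 148.3]
orientation: [-0.676, -0.207, 0.21, 0.676]
wrist_force: [0.3, -0.7, 0.1]
opening: 85.6
```

Run:
```python
from h import *
from rig import viewer
st()
for n,(x0,x1,y0,y1) in (("scene",(160,280,110,250)),("top",(160,280,110,210))):
    c=viewer.read_camera(n); im=cv2.cvtColor(c['pixels'],cv2.COLOR_RGB2BGR)[y0:y1,x0:x1]
    cv2.imwrite(f'pics/{n}1.png',cv2.resize(im,None,fx=4,fy=4,interpolation=cv2.INTER_CUBIC))
```

```text
t 2.6 pos [571.6 137.5 148.3] yaw 34.27 tilt [-0.003 -0.001 -1.   ] F [ 0.3 -0.7  0.1] M [ 0.02 -0.01  0.08] open 85.6 q7 -0.15
```

View pics/scene1.png

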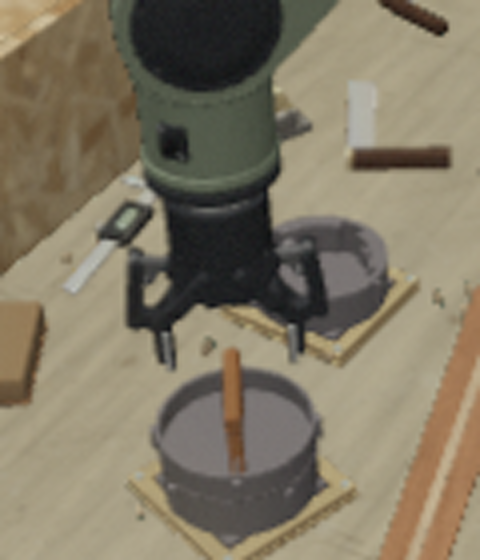

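View pics/top1.png

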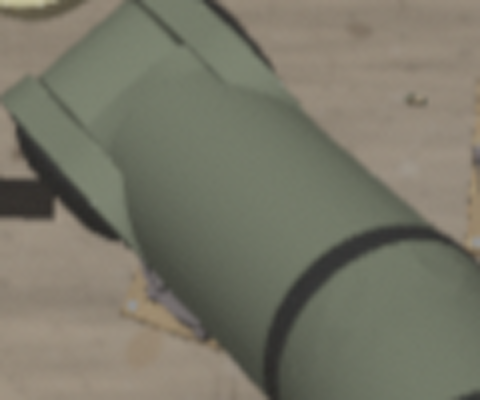

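The scene view shows the open fingers straddling the bar (pads at (165,350) and (295,345), bar top at (232,350)), clear of the wall. In the top view the arm hides the tray. Lowering and gripping next.

>>> drive_tool --pt "0.001 0.0015 -0.012 0" --pt "0 0 -0.012 0" --pt "0 0 -0.008 0" --pt "0 0 -0.003 0" --pt "0 0 0 0" --pt "0 0 0 0"

```text
t: 3.2
ee_pos: [573.5, 139.4, 115.3]
orientation: [-0.676, -0.208, 0.208, 0.676]
wrist_force: [1.0, 0.3, 0.8]
opening: 85.5
```

```bash
python3 -c "
from h import *;st()"
```

```text
t 3.2 pos [573.5 139.4 115.3] yaw 34.27 tilt [-0.  0. -1.] F [1.  0.3 0.8] M [0.01 0.04 0.02] open 85.5 q7 -0.18
```

>>> drive_tool --pt "0 0 -0.002 0" --pt "0 0 0 0" --pt "0 0 0 0" --pt "0 0 0 0" --pt "0 0 0 0" --pt "0 0 0 0" --pt "0 0 0 0" --pt "0 0 0 0" --jaw 255 --squeeze 50

```text
t: 3.87
ee_pos: [573.6, 139.2, 113.5]
orientation: [0.676, 0.208, -0.208, -0.676]
wrist_force: [-3.1, -1.2, 4.0]
opening: 13.3
```

```bash
python3 -c "
from h import *;st()"
```

```text
t 3.87 pos [573.6 139.2 113.5] yaw 34.26 tilt [ 0. -0. -1.] F [-3.1 -1.2  4. ] M [-0.31  0.31  0.02] open 13.3 q7 -0.18
```

>>> drive_tool --pt "0 0 0 0" --pt "0 0 0.0015 0" --pt "0 0 0.0015 0" --pt "0 0 0.0015 0" --pt "0 0 0 0" --pt "0 0 0 0" --squeeze 100

```text
t: 4.37
ee_pos: [573.5, 139.3, 117.8]
orientation: [0.676, 0.208, -0.208, -0.676]
wrist_force: [-0.8, -0.8, -1.8]
opening: 12.7
```

```bash
python3 -c "
from h import *;st()"
```

```text
t 4.37 pos [573.5 139.3 117.8] yaw 34.26 tilt [-0. -0. -1.] F [-0.8 -0.8 -1.8] M [-0.06  0.13  0.04] open 12.7 q7 -0.18
```

>>> drive_tool --pt "0 0 0 0.3" --pt "0 0 0 0.4" --pt "0 0 0 0.4" --pt "0 0 0 0.4" --pt "0 0 0 0.4" --pt "0 0 0 0.4" --pt "0 0 0 0.3"

```text
t: 4.95
ee_pos: [573.5, 139.3, 117.7]
orientation: [-0.647, -0.284, 0.284, 0.647]
wrist_force: [-0.4, 0.3, -1.9]
opening: 12.3
```

```bash
python3 -c "
from h import *;st()"
```

```text
t 4.95 pos [573.5 139.3 117.7] yaw 47.44 tilt [-0.  0. -1.] F [-0.4  0.3 -1.9] M [0.03 0.   0.  ] open 12.3 q7 0.02
```

Turning freely, and the wrist carries only the tray's weight. Turning the remaining 23.2°.

>>> drive_tool --pt "0 0 0 0.6" --pt "0 0 0 0.6" --pt "0 0 0 0.6" --pt "0 0 0 0.6" --pt "0 0 0 0.6" --pt "0 0 0 0.6" --pt "0 0 0 0.6" --pt "0 0 0 0.4"

```text
t: 5.62
ee_pos: [573.6, 139.3, 117.7]
orientation: [-0.577, -0.408, 0.408, 0.578]
wrist_force: [-0.5, 0.0, -2.1]
opening: 12.5
```

>>> drive_tool --pt "0 0 0 0" --pt "0 0 0 0"

```text
t: 5.78
ee_pos: [573.6, 139.2, 117.7]
orientation: [-0.578, -0.407, 0.407, 0.579]
wrist_force: [0.9, 0.5, -1.0]
opening: 12.5
```

Run:
```python
from h import *
from rig import viewer
st()
c=viewer.read_camera("scene"); im=cv2.cvtColor(c['pixels'],cv2.COLOR_RGB2BGR)[150:255,170:270]
cv2.imwrite('pics/scene2.png',cv2.resize(im,None,fx=5.5,fy=5.5,interpolation=cv2.INTER_CUBIC))
```

```text
t 5.78 pos [573.6 139.2 117.7] yaw 70.22 tilt [-0.  0. -1.] F [ 0.9  0.5 -1. ] M [-0.03  0.01  0.03] open 12.5 q7 0.36
```

View pics/scene2.png

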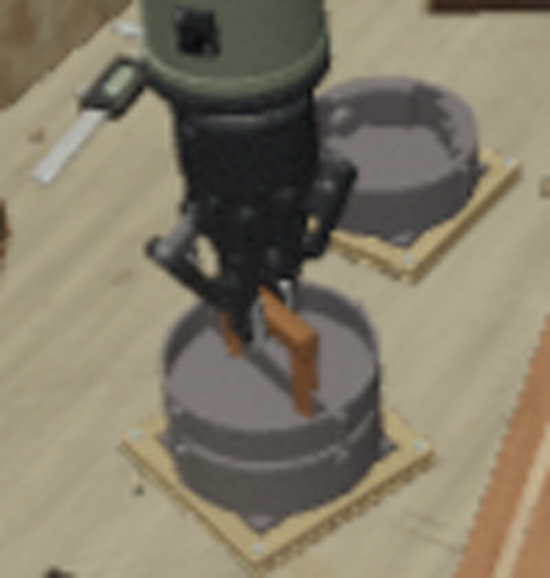

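The tray turned with the gripper, and its ribs (343,413)/(175,410) stand over the tub's ribs (343,440)/(178,442). Easing it up with a force check.

>>> drive_tool --pt "0 0 0.002 0" --pt "0 0 0.002 0" --pt "0 0 0.002 0" --pt "0 0 0 0"

```text
t: 6.17
ee_pos: [573.8, 139.4, 124.4]
orientation: [0.578, 0.407, -0.407, -0.578]
wrist_force: [-0.5, -0.9, -1.9]
opening: 12.2
```

>>> drive_tool --pt "0 0 0.003 0" --pt "0 0 0.004 0" --pt "0 0 0.005 0" --pt "0 0 0.005 0" --pt "0 0 0 0"

```text
t: 6.58
ee_pos: [574.0, 139.5, 142.0]
orientation: [0.579, 0.407, -0.406, -0.578]
wrist_force: [-0.3, -0.3, -1.5]
opening: 12.4
```

Run:
```python
from h import *
from rig import viewer
st()
c=viewer.read_camera("scene"); im=cv2.cvtColor(c['pixels'],cv2.COLOR_RGB2BGR)[150:255,170:270]
cv2.imwrite('pics/scene3.png',cv2.resize(im,None,fx=5.5,fy=5.5,interpolation=cv2.INTER_CUBIC))
```

```text
t 6.58 pos [574.  139.5 142. ] yaw 70.26 tilt [ 0.001  0.    -1.   ] F [-0.3 -0.3 -1.5] M [-0.02  0.    0.03] open 12.4 q7 0.38
```

View pics/scene3.png

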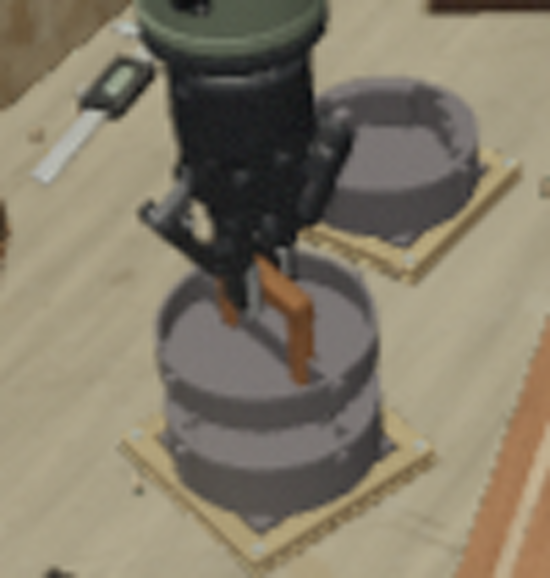

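The tub stays down and the tray is free. Carrying it to tub B.

>>> drive_tool --pt "0 0 0.012 0" --pt "0 0 0.015 0" --pt "0 0 0.015 0" --pt "0 -0.01 0.005 0" --pt "0.004 -0.02 0 0.3" --pt "0.006 -0.024 0 0.4" --pt "0.008 -0.026 0 0.4" --pt "0.008 -0.026 0 0.4"

```text
t: 7.3
ee_pos: [599.5, 31.3, 187.9]
orientation: [0.55, 0.444, -0.445, -0.55]
wrist_force: [1.2, -0.2, -1.5]
opening: 12.3
```

>>> drive_tool --pt "0.008 -0.026 0 0.4" --pt "0.008 -0.026 0 0.4" --pt "0.008 -0.026 0 0.4" --pt "0.008 -0.025 0 0.34" --pt "0.005 -0.018 0 0" --pt "0.003 -0.01 0 0" --pt "0.001 -0.004 0 0" --pt "0 0 0 0"

```text
t: 7.97
ee_pos: [640.3, -102.2, 187.7]
orientation: [-0.52, -0.48, 0.48, 0.52]
wrist_force: [0.1, 1.0, -2.3]
opening: 12.2
```

Run:
```python
from h import *
from rig import viewer
st()
c=viewer.read_camera("scene"); im=cv2.cvtColor(c['pixels'],cv2.COLOR_RGB2BGR)[110:240,180:300]
pickle.dump(c,open('scene4.pkl','wb'))
cv2.imwrite('pics/scene4.png',cv2.resize(im,None,fx=4.5,fy=4.5,interpolation=cv2.INTER_CUBIC))
c=viewer.read_camera("top"); im=cv2.cvtColor(c['pixels'],cv2.COLOR_RGB2BGR)[100:220,170:360]
cv2.imwrite('pics/top4.png',cv2.resize(im,None,fx=4,fy=4,interpolation=cv2.INTER_CUBIC))
```

```text
t 7.97 pos [ 640.3 -102.2  187.7] yaw 85.41 tilt [-0.  0. -1.] F [ 0.1  1.  -2.3] M [0.06 0.02 0.03] open 12.2 q7 1.09
```

View pics/scene4.png

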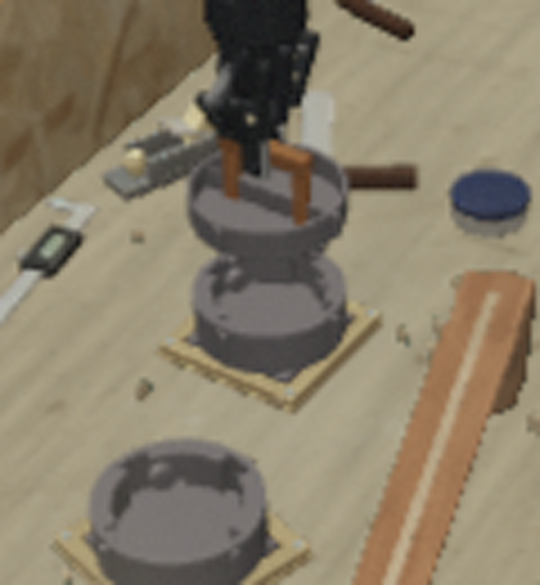

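View pics/top4.png

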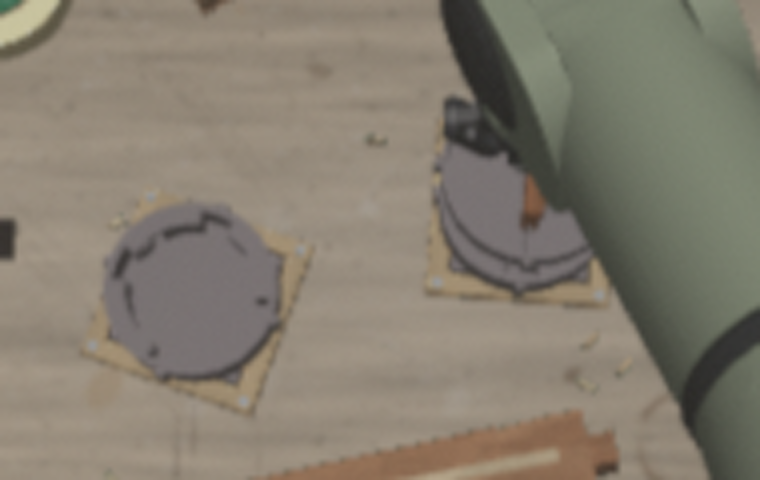

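Scene view: the tray is level over tub B, and tub A is empty and seated in its cradle. Lowering to just above the rim, then checking the centring.

>>> drive_tool --pt "0.0005 0.0005 -0.008 0" --pt "0 0 -0.011 0" --pt "0 0 -0.012 0" --pt "0 0 -0.01 0" --pt "0 0 -0.006 0" --pt "0 0 0 0" --pt "0 0 0 0"

```text
t: 8.65
ee_pos: [640.9, -101.0, 140.4]
orientation: [-0.519, -0.48, 0.48, 0.52]
wrist_force: [0.2, 0.5, -1.4]
opening: 12.2
```

Run:
```python
from h import *
from rig import viewer
st()
c=viewer.read_camera("scene"); W=cloud(c)
im=cv2.cvtColor(c['pixels'],cv2.COLOR_RGB2BGR)[125:225,190:290]
cv2.imwrite('pics/scene5.png',cv2.resize(im,None,fx=5.5,fy=5.5,interpolation=cv2.INTER_CUBIC))
def fit(W,c0,z,lo,hi,R):
    for _ in range(3):
        r=np.hypot(W[...,0]-c0[0],W[...,1]-c0[1]); s=(r>lo)&(r<hi)&(np.abs(W[...,2]-z)<4); c0=circ(W[s][:,:2],R)[:2]
    return c0.round(1),s.sum()
tz=c and None
from rig import env
z=env.get_obs()['ee_pos'][2]-32
print('tray wall now (scene)',fit(W,np.array([641,-102.]),z,54,66,61.))
c0=pickle.load(open('scene0.pkl','rb'));print('tray wall start',fit(cloud(c0),np.array([573,140.]),82,54,66,61.))
print('B rim scene0',fit(cloud(c0),np.array([641,-100.]),55,50,66,60.),'A rim now',fit(W,np.array([573,140.]),55,50,66,60.))
```

```text
t 8.65 pos [ 640.9 -101.   140.4] yaw 85.47 tilt [-0.001  0.    -1.   ] F [ 0.2  0.5 -1.4] M [ 0.03 -0.03 -0.02] open 12.2 q7 1.05
tray wall now (scene) (array([639.1, -99.1]), np.int64(111))
tray wall start (array([572.3, 141.8]), np.int64(172))
B rim scene0 (array([639.9, -98.2]), np.int64(214)) A rim now (array([572.3, 142.5]), np.int64(328))
```

View pics/scene5.png

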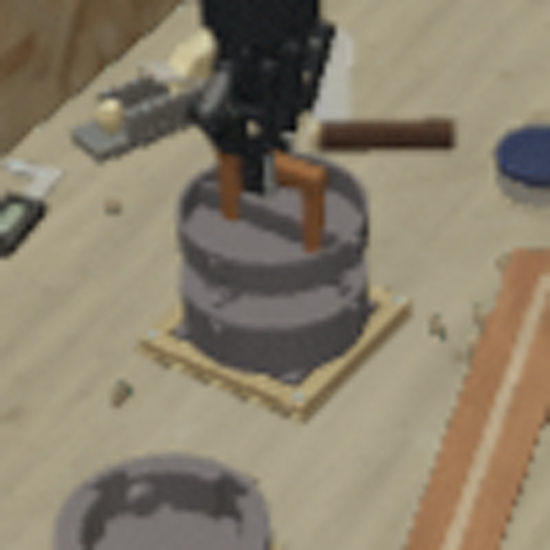

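The centring is within about 1 mm and the ribs are in line. Lowering slowly with force checks.

>>> drive_tool --pt "0 0 -0.004 0" --pt "0 0 -0.004 0" --pt "0 0 -0.003 0" --pt "0 0 -0.003 0" --pt "0 0 0 0"

```text
t: 9.12
ee_pos: [640.8, -101.2, 126.1]
orientation: [-0.519, -0.48, 0.48, 0.52]
wrist_force: [-0.1, -0.5, -1.2]
opening: 12.6
```

```bash
python3 -c "
from h import *;st()"
```

```text
t 9.12 pos [ 640.8 -101.2  126.1] yaw 85.47 tilt [-0.001  0.    -1.   ] F [-0.1 -0.5 -1.2] M [ 0.03  0.01 -0.01] open 12.6 q7 1.04
```

The lugs are past the rim level (below 131.5) with no contact force. Continuing down.

>>> drive_tool --pt "0 0 -0.003 0" --pt "0 0 -0.003 0" --pt "0 0 -0.003 0" --pt "0 0 -0.002 0" --pt "0 0 0 0"

```text
t: 9.53
ee_pos: [640.8, -101.2, 115.2]
orientation: [-0.519, -0.48, 0.48, 0.52]
wrist_force: [-0.0, 0.3, -1.8]
opening: 12.3
```

>>> drive_tool --pt "0 0 -0.001 0" --pt "0 0 -0.0005 0" --pt "0 0 0 0" --pt "0 0 0 0"

```text
t: 9.87
ee_pos: [641.1, -101.2, 114.4]
orientation: [0.519, 0.48, -0.48, -0.519]
wrist_force: [0.8, -0.1, -1.8]
opening: 12.3
```

```bash
python3 -c "
from h import *;st()"
```

```text
t 9.87 pos [ 641.1 -101.2  114.4] yaw 85.46 tilt [ 0. -0. -1.] F [ 0.8 -0.1 -1.8] M [ 0.04 -0.    0.03] open 12.3 q7 1.03
```

>>> drive_tool --pt "0 0 -0.0005 0" --pt "0 0 -0.0005 0" --pt "0 0 -0.0003 0" --pt "0 0 0 0" --pt "0 0 0 0"

```text
t: 10.28
ee_pos: [641.1, -101.2, 113.6]
orientation: [0.52, 0.48, -0.48, -0.519]
wrist_force: [-3.4, -1.0, 6.1]
opening: 12.2
```

```bash
python3 -c "
from h import *;st()"
```

```text
t 10.28 pos [ 641.1 -101.2  113.6] yaw 85.45 tilt [ 0. -0. -1.] F [-3.4 -1.   6.1] M [-0.08  0.71  0.07] open 12.2 q7 1.03
```

Contact at z 113.6, the same grip height as when it was seated on tub A, with about 8 N carried by the rim. Easing the grip, then opening.

>>> drive_tool --pt "0 0 0 0" --pt "0 0 0 0" --pt "0 0 0 0" --squeeze 20

```text
t: 10.53
ee_pos: [641.1, -101.2, 113.6]
orientation: [0.52, 0.48, -0.48, -0.519]
wrist_force: [-3.7, 0.1, 6.9]
opening: 12.5
```

>>> drive_tool --pt "0 0 0 0" --pt "0 0 0 0" --pt "0 0 0 0" --pt "0 0 0 0" --pt "0 0 0 0" --jaw 90

```text
t: 10.95
ee_pos: [641.0, -101.2, 113.0]
orientation: [-0.519, -0.48, 0.48, 0.519]
wrist_force: [0.2, 0.1, 0.8]
opening: 55.2
```

Run:
```python
from h import *
from rig import viewer
st()
c=viewer.read_camera("scene")
im=cv2.cvtColor(c['pixels'],cv2.COLOR_RGB2BGR)[125:225,190:290]
cv2.imwrite('pics/scene6.png',cv2.resize(im,None,fx=5.5,fy=5.5,interpolation=cv2.INTER_CUBIC))
```

```text
t 10.95 pos [ 641.  -101.2  113. ] yaw 85.46 tilt [-0.  0. -1.] F [0.2 0.1 0.8] M [ 0.07  0.01 -0.04] open 55.2 q7 1.03
```

View pics/scene6.png

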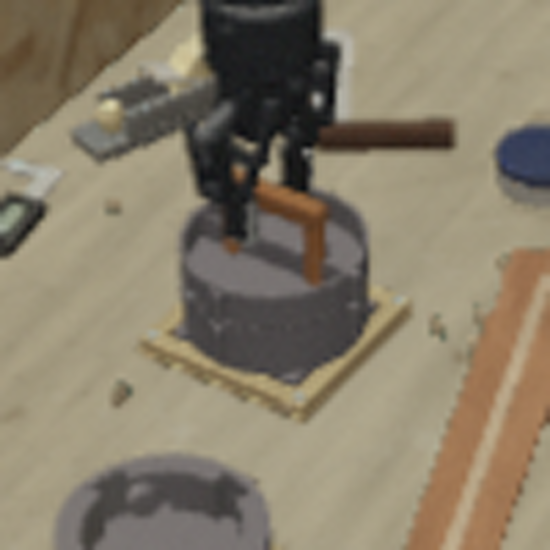

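The tray is seated: its seam with the tub is closed and the ribs are in line. The fingers are off the bar. Retreating straight up, then aside so the top view is clear.

>>> drive_tool --pt "0 0 0.01 0" --pt "0 0 0.02 0" --pt "0 0 0.03 0" --pt "0 0 0.03 0" --pt "0 0 0.03 0" --pt "0 0 0.03 0" --pt "0 0 0 0"

```text
t: 11.58
ee_pos: [642.8, -100.6, 269.5]
orientation: [0.521, 0.482, -0.478, -0.518]
wrist_force: [0.4, 0.1, 0.2]
opening: 55.2
```

>>> drive_tool --pt "-0.015 -0.03 0 0" --pt "-0.015 -0.03 0 0" --pt "-0.015 -0.03 0 0" --pt "-0.015 -0.03 0 0" --pt "-0.015 -0.03 0 0" --pt "-0.015 -0.03 0 0" --pt "-0.015 -0.03 0 0" --pt "0 0 0 0"

```text
t: 12.25
ee_pos: [532.6, -318.1, 262.9]
orientation: [0.522, 0.477, -0.479, -0.521]
wrist_force: [-0.1, -1.0, -0.2]
opening: 55.3
```

Run:
```python
from h import *
from rig import viewer
st()
for n in("top","scene"):
    c=viewer.read_camera(n); W=cloud(c)
    cv2.imwrite(f'pics/{n}7.png',cv2.cvtColor(c['pixels'],cv2.COLOR_RGB2BGR))
    r=np.hypot(W[...,0]-641,W[...,1]+101)
    s=(r<46)&(wood(c)); P=W[s]; P=P[P[:,2]>112]; print(n,'bar top z',np.median(P[:,2]),P.mean(0), len(P))
    d=P[:,:2]-P[:,:2].mean(0); V=np.linalg.eigh(d.T@d)[1][:,1]; print(' ang',np.degrees(np.arctan2(V[1],V[0]))%180)
    k=(r>57)&(r<66)&(np.abs(W[...,2]-82)<5); Q=W[k]; A=np.c_[Q[:,:2]-[641,-101],np.ones(len(Q))]
    print(' wall top plane',np.linalg.lstsq(A,Q[:,2],rcond=None)[0],len(Q))
    r=np.hypot(W[...,0]-573,W[...,1]-139.5); k=(r>50)&(r<62)&(np.abs(W[...,2]-56)<6); print(' A rim z',np.median(W[k][:,2]))
```

```text
t 12.25 pos [ 532.6 -318.1  262.9] yaw 85.01 tilt [-0.002 -0.003 -1.   ] F [-0.1 -1.  -0.2] M [-0.09  0.03 -0.04] open 55.3 q7 1.5
top bar top z 122.59700996345148 [ 638.49056492 -101.33279661  122.84520978] 114
 ang 175.34171727976073
 wall top plane [-3.73929904e-03  3.39376523e-04  8.16587065e+01] 198
 A rim z 55.6123057200803
scene bar top z 120.96547860310227 [636.3860749  -96.53996606 119.87866771] 92
 ang 175.93322418698344
 wall top plane [-5.94673601e-03 -2.11806649e-03  8.08163484e+01] 112
 A rim z 56.15398981411301
```

View pics/top7.png

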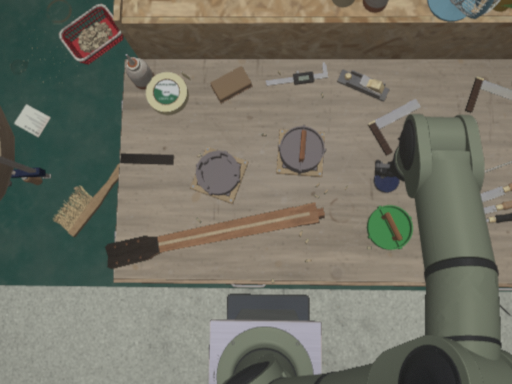

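View pics/scene7.png

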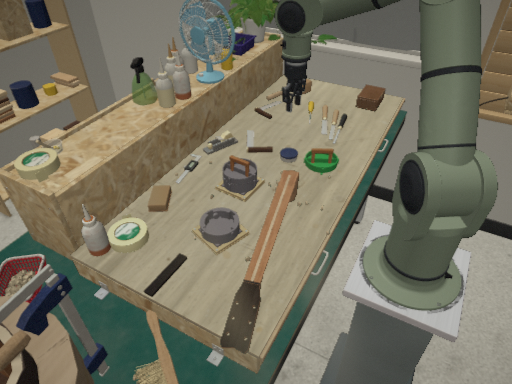

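The tray sits on tub B at top (302,150) / scene (240,175): bar top 122.6 mm (123 expected), wall top level, bar at 175.3° against the tub's 175.5°. Tub A, at top (217,173), is down in its cradle with its rim at 56 mm. The bystanders have not moved. Handing in.

```bash
python3 -c "
from rig import order
print(order.finish_job())"
```

```text
the job is handed in; nothing more can be done
None
```

The tray is off tub A and stacked on tub B, ribs in line. It was handed in at about 12.3 s, with the arm clear of everything.

**What I did:** I gripped the wooden bar, raised the tray 4.3 mm and turned it 36° anticlockwise. It then lifted straight off and went to tub B with 15° more turn. I lowered it until the rim took about 8 N at the same grip height as on tub A, then released it. The wrist force readings between moves stayed under about 8 N.

**Last checks:**
- **Seating:** the bar top measured 122.6 mm in the top view, against 123 mm expected for fully home. The wall top is level to within about 0.35°.
- **Alignment:** the bar is at 175.3°, and tub B's ribs are at about 175.5°.
- **Tubs and bystanders:** tub A's rim is at 56 mm, down in its cradle, and tub B looks seated in its own. In the pictures the things around have not moved.
- **Disagreement:** the scene camera put the bar top about 2 mm lower and up to 5 mm to the side. That fits its calibration offset and its slanted view, which also catches the side of the bar.

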